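Press a network jack's snap cap home with the locking pliers

TASK

One of the two stand-mounted locking pliers has a network jack between its jaws whose snap cap still stands proud. Squeeze that pair's two handles together until they lock shut by themselves and let go, which presses the cap home; then flick that pair's release lever over towards the jaws so the handles spring fully open again, and leave the cap home.

Things in the scene. Friction and masses are not known exactly. Their poses are not given: they have to be found in the camera images.
- press: locking pliers with the white jack in the jaws, held by the pivot in a fixed stand (an identical pair with empty jaws is not listed). Origin on the table under the pivot, z up, +x from pivot to jaws, handles along -x, y = closing direction. Jack 16 x 18 x 34 mm at x 45 mm, top z 74 mm. Foot plate 130 x 90 x 8 mm; under the handles beyond x = -55 mm only bare table
- press_grip (a point): the place to squeeze from above, midway between the two rubber-sleeved handles: press x -100, y 0, z 60 mm, axes as press. Sleeves are 13 mm thick (y), 20 mm tall (z 50 to 70 mm), x -42 to -142 mm. Here they measure 62 mm over their outsides when open, 32 mm locked; both swing equally, so the middle stays put
- press_left (a joint): swing of each handle (both move alike): 0 = fully open, 0.15 rad = locked. A spring pushes it open below 0.10 rad and shut above that, so once squeezed past it stays locked when let go. Squeezing takes about 8 to 12 N on each handle
- press_release (a joint): tilt of the steel release lever standing on top of the pivot (press x 0, y 0), hinged across y at z 88 mm; its thumb pad is 10 mm (x) by 24 mm (y), z 128 to 144 mm. 0 = upright, grows as the top is pushed to +x; stop at 0.65 rad (top 33 mm over). Springs back when freed. Locked handles let go at 0.25 to 0.45 rad, 5 to 8 N on the lever
- press_cap (a joint): how far the white snap cap (15 x 4 x 24 mm) has been pressed into the jack by the jaw, in m: 0 to 0.001 = standing proud, about 0.0058 = home. It stays where it is left.
There are look-alikes about, which are no part of the job. What is shaped like the press but orange is not meant.

How it is judged:
By the outcome, as a careful person would: the job done as asked, in the order asked, and still so for the second after the job is handed in, with the robot touching nothing.
It also fails if it takes over 42 s, if anything falls off the work surface, if the arm or the gripper's body presses on something with over 40 N, if the wrist force passes 120 N, or if a joint passes its speed limit or range.

ROBOT

A 6-joint arm with a two-finger parallel gripper is mounted at the origin on the work surface. World frame = base frame: x ahead of the robot, y to its left, z up, the work surface at z = 0. Lengths are in mm, angles in rad, forces in N, time in s.
With the tool pointing down it reaches from about 275 to 825 mm from the base axis. Payload 4.9 kg.
Tool frame: the origin (TCP) lies at the very end of the fingers, on their centre line; the grasp point (between the pads) lies 19 mm behind it (bot.grip_depth is the distance from the TCP to the grasp point, in mm); z points along the fingers, y is the line along which they close (so a half turn about z gives the same grasp; the last joint's range is limited). The gripper opens to 85 mm and grips with 20 to 120 N. Pads are 22 mm wide; open, the fingers measure 114 mm over their backs; the gripper's body (76 mm by 85 mm) begins 54 mm behind the grasp point. The pads swing forward as they close: fully open they stand 13 mm farther back than shut.
Start: joints at [-0.134, 0.326, -0.193, 1.052, 0, 1.437], TCP at [550.017, 0.009, 231.281] pointing down, gripper open.
Joint ranges: [-2.65, 2.65], [-0.97, 1.79], [-1.3, 1.35], [-1.93, 2.1], [-1.47, 1.37], [-3.14, 3.14]. Speed limits (rad/s): [2.57, 2.57, 3.14, 3.14, 3.14, 3.14].

INTERFACE

Orientations are given as [roll, pitch, yaw] about the fixed x, y, z axes, in that order (R = Rz(yaw) Ry(pitch) Rx(roll)).
In Python, from cell import bot, get_image, calibration gives the robot as it stands. The module is installed in compiled form; this text tells all that it offers.
- The arm moves only by the tool play_rows, never from a script. Its arguments are lists of equal length, an entry for each row: "linear": the shift along the tool's x, y, z in units of 30 mm (1.0 is 30 mm), a list of three; "turn": the turn, a rotation vector about the tool's x, y, z in units of 6 degrees (1.0 is 6 degrees), a list of three; "jaw": the opening in per cent of the stroke, from 0 (shut) to 100 (fully open). In form: {"linear": [[dx, dy, dz], ...], "turn": [[wx, wy, wz], ...], "jaw": [jaw, ...]}. A call has 1 to 5 rows; each row shifts and turns the commanded pose from where the row before left it, along the tool's axes as they then stand; what a row does not reach is not made up. A row lasts 1/12 s, in which the tool goes at most 41.7 mm and 7.16 degrees, less where a joint would pass 70% of its speed; a pose out of reach is approached as far as the arm can. A call is refused whole if a number of a shift passes 1 or a number of a turn 1, either way. A call with a gripper value outside its range is refused whole. The fingers move at their own pace and stop on an object; the grip force is fixed at half the most. Time passes only in rows, so rows that do not move let the fingers close. It gives the time, the measured TCP pose, the force, the opening and the grip force at its end, in the units of the state.
- bot.sense(): the state, without advancing time (a new reading comes with each control period).
- get_image(name): name is "scene" or "side" or "wrist"; returns the picture (384x512x3 uint8, red, green, blue); there is no depth.
- calibration(name): a dict with "fx", "fy", "cx", "cy" (pixels), "view" (4x4, takes a point from world to camera coordinates); the wrist camera has in their place "mount" (4x4, takes a point from camera to tool coordinates, whose origin is the TCP and whose axes are the flange's). Camera axes: x right, y down, z forward; pixel columns grow to the right and rows downward; lengths in mm; the calibration is good to about 2 mm. A picture is of the moment at which its call begins: read the wrist's pose just before it. calibration takes no time and is no camera call.
- bot.sign_off(): hands the job in; it is judged then, once.
The state is a dict: "time_s": time; "joint_pos": joint angles; "qd": joint speeds; "effort": joint torques, N m; "ee_pos": TCP position; "orientation": TCP orientation; "ft_force": force on the tool from outside, world axes, zero at the start; "moment": the same for the moment, N m; "grip_width": opening from 0.0 (shut) to 1.0 (fully open); "grip_force": force on a finger pad.
Only numpy, scipy, OpenCV 4.12 (cv2) and the standard library are available. Lean on these libraries where they do the work, as an engineer would, in place of code of your own. Each camera call takes 0.05 s, during which the arm holds its last target. There are 200 camera calls.

## Working session

There is one attempt and no reset: what is moved stays moved. The work goes in short steps, Python scripts to look and compute and a tool call to move; the robot and the scene stay as the last step left them, time stands still between calls to the robot, and variables do not carry over. Pictures are saved under pics/ and viewed, at most 10 in all, crops included, and the job is handed in when it is done.

Besides the shell and the picture viewer there is one more tool, called after "Request:" by a JSON object that holds its "name" and its "arguments", one argument or row to a line. play_rows: Moves the arm, as the interface text tells. Its arguments: {"type":"object","properties":{"linear":{"type":"array","items":{"type":"array","items":{"type":"number"}}},"turn":{"type":"array","items":{"type":"array","items":{"type":"number"}}},"jaw":{"type":"array","items":{"type":"number"}}},"required":["linear","turn","jaw"]}

```bash
mkdir -p pics
python3 - <<'E'
from cell import bot,get_image,calibration
import cv2,numpy as np
s=bot.sense();print(s)
for n in("scene","side"):
    im=get_image(n);cv2.imwrite(f"pics/{n}0.png",im[:,:,::-1])
    c=calibration(n);print(n,{k:np.round(v,3).tolist() for k,v in c.items()})
a=cv2.imread("pics/scene0.png");print(a.shape)
print(calibration("wrist"))
E
```

```text
{'time_s': 0.0, 'joint_pos': array([-1.34184853e-01,  3.26953003e-01, -1.93599236e-01,  1.05198917e+00,
       -4.21722266e-06,  1.43661623e+00]), 'qd': array([ 0.00049053,  0.00111001,  0.00033908, -0.0007951 ,  0.0004033 ,
        0.00071512]), 'effort': array([-1.24197268e-03, -4.43398941e+01,  2.62443137e+01,  1.56443648e-02,
       -1.97191571e-04, -6.55614656e-06]), 'ee_pos': array([5.49413570e+02, 9.76570027e-02, 2.30491038e+02]), 'orientation': array([-3.13986269e+00, -2.29273976e-04,  1.57079137e+00]), 'ft_force': array([ 0.15534209,  0.06258698, -0.71515152]), 'moment': array([ 0.02527182,  0.05029592, -0.02795443]), 'grip_force': 0.0, 'grip_width': 0.9973867401121198}
scene {'fx': 456.947, 'fy': 456.947, 'cx': 260.657, 'cy': 192.372, 'view': [[-0.357, 0.934, -0.017, 203.064], [0.656, 0.237, -0.717, -241.865], [-0.666, -0.267, -0.697, 1412.78], [0.0, 0.0, 0.0, 1.0]]}
side {'fx': 374.739, 'fy': 374.739, 'cx': 255.895, 'cy': 191.914, 'view': [[-0.981, -0.196, 0.019, 467.402], [-0.137, 0.611, -0.779, 150.414], [0.141, -0.767, -0.626, 779.234], [0.0, 0.0, 0.0, 1.0]]}
(384, 512, 3)
{'fx': 289.5955029550755, 'fy': 289.5955029550755, 'cx': 258.08495440642946, 'cy': 193.58376766591854, 'mount': array([[-1.13492208e-03, -9.50832307e-01, -3.09704110e-01,
         7.97656671e+01],
       [ 9.99998399e-01, -6.50699465e-04, -1.66679799e-03,
         8.69830572e-02],
       [ 1.38332108e-03, -3.09705506e-01,  9.50831524e-01,
        -1.42176380e+02],
       [ 0.00000000e+00,  0.00000000e+00,  0.00000000e+00,
         1.00000000e+00]])}
```

View pics/scene0.png

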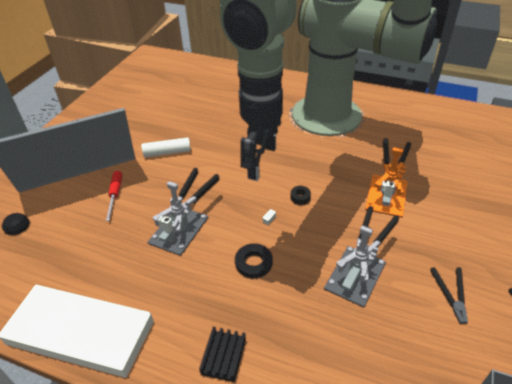

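View pics/side0.png

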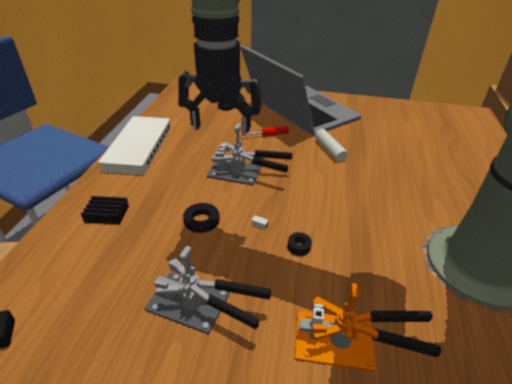

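Candidates: grey pliers A at scene (178,215), grey pliers B at scene (362,265), and the orange one at (388,190), which is excluded. There is also a loose white block at (269,216). I'll make one close crop to see which grey pair holds the white jack.

Run:
```python
import cv2,numpy as np
a=cv2.imread("pics/scene0.png");b=cv2.imread("pics/side0.png")
f=lambda im,x,y:cv2.resize(im[y:y+75,x:x+100],(400,300),interpolation=cv2.INTER_CUBIC)
cv2.imwrite("pics/crop.png",np.vstack([np.hstack([f(a,135,170),f(a,318,222)]),np.hstack([f(b,200,115),f(b,140,243)])]))
```

```text
(no output)
```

View pics/crop.png

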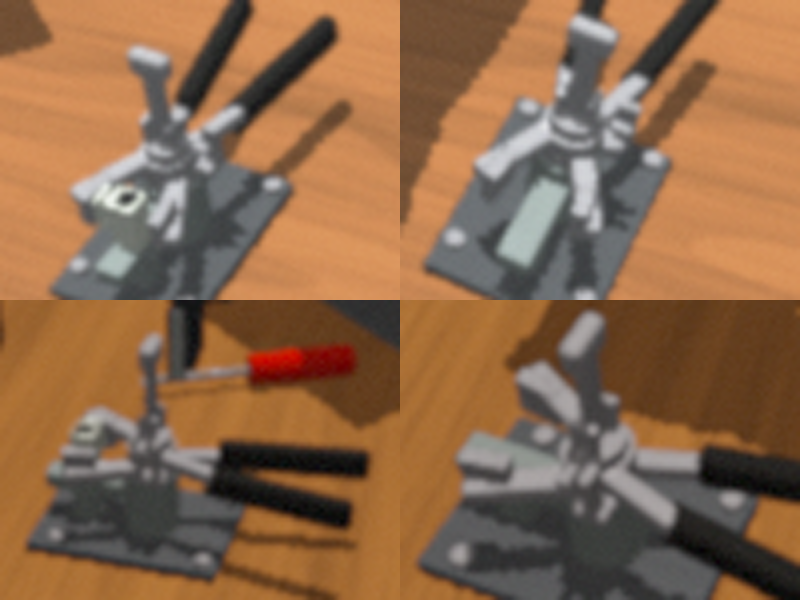

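The top-left and bottom-left crops show grey pair A with the white jack in its jaws, at scene (165,219). B (right) has empty jaws, so A is the press. Next I'll triangulate A.

```bash
cat > h.py <<'E'
import numpy as np,cv2
from cell import bot,get_image,calibration
from scipy.spatial.transform import Rotation as R
def cam(n,s=None):
    c=calibration(n); K=np.array([[c['fx'],0,c['cx']],[0,c['fy'],c['cy']],[0,0,1]])
    if n=='wrist':
        T=np.eye(4);T[:3,:3]=R.from_euler('xyz',s['orientation']).as_matrix();T[:3,3]=s['ee_pos']
        W=T@c['mount']
    else: W=np.linalg.inv(c['view'])
    return K,W
def ray(C,p):
    K,W=C; d=W[:3,:3]@np.linalg.inv(K)@[p[0],p[1],1]; return W[:3,3],d/np.linalg.norm(d)
def plane(C,p,z):
    o,d=ray(C,p); return o+d*(z-o[2])/d[2]
def tri(rs):
    A=0;b=0
    for o,d in rs:
        M=np.eye(3)-np.outer(d,d);A=A+M;b=b+M@o
    x=np.linalg.solve(A,b);return x,[np.linalg.norm(np.cross(x-o,d)) for o,d in rs]
def proj(C,X):
    K,W=C; c=np.linalg.inv(W)@np.r_[X,1]; p=K@c[:3]; return p[:2]/p[2]
E
python3 - <<'E'
from h import *
S,D=cam('scene'),cam('side')
a=cv2.imread("pics/scene0.png");b=cv2.imread("pics/side0.png")
print('pad',tri([ray(S,(172.5,184.3)),ray(D,(237.5,126.3))]))
# sleeves by dark mask
for n,C,im,(x,y,w,h) in(('scene',S,a,(170,160,55,50)),('side',D,b,(245,143,55,35))):
    m=(im[y:y+h,x:x+w].max(2)<50).astype(np.uint8)
    k,l,st,ct=cv2.connectedComponentsWithStats(m)
    for i in range(1,k):
        if st[i,4]>40:
            ys,xs=np.where(l==i); r=cv2.minAreaRect(np.c_[xs+x,ys+y].astype(np.float32))
            bx=cv2.boxPoints(r); d=sorted([(np.linalg.norm(bx[0]-bx[1]),0),(np.linalg.norm(bx[1]-bx[2]),1)])
            e=[(bx[0]+bx[1])/2,(bx[2]+bx[3])/2] if d[0][1]==0 else [(bx[1]+bx[2])/2,(bx[3]+bx[0])/2]
            print(n,st[i,4],np.round(e,1).tolist(),'z60:',[plane(C,q,60).round(0)[:2].tolist() for q in e])
E
```

```text
pad (array([ 567.223013  , -203.54588619,  140.17405972]), [np.float64(1.3624018594739207), np.float64(1.3624018594738905)])
scene 95 [[196.6999969482422, 170.39999389648438], [181.5, 195.3000030517578]] z60: [[431.0, -223.0], [524.0, -217.0]]
scene 113 [[217.60000610351562, 176.6999969482422], [196.10000610351562, 197.0]] z60: [[435.0, -164.0], [517.0, -182.0]]
side 395 [[253.39999389648438, 154.8000030517578], [289.0, 162.6999969482422]] z60: [[526.0, -210.0], [431.0, -194.0]]
```

Request:
{"name": "play_rows", "arguments": {
  "linear": [
    [-0.9, -0.4, 0],
    [-0.9, -0.4, 0],
    [-0.9, -0.4, 0],
    [-0.9, -0.4, 0],
    [-0.9, -0.4, 0]
  ],
  "turn": [
    [0, 0, 0],
    [0, 0, 0],
    [0, 0, 0],
    [0, 0, 0],
    [0, 0, 0]
  ],
  "jaw": [100, 100, 100, 100, 100]
}}

```text
time_s: 0.52
ee_pos: [489.0, -135.9, 230.9]
orientation: [-3.141, -0.0, 1.571]
ft_force: [0.9, -0.9, 0.1]
grip_width: 1.0
grip_force: 0.0
```

Request:
{"name": "play_rows", "arguments": {
  "linear": [
    [-0.9, -0.35, 0],
    [-0.9, -0.4, 0],
    [0, 0, 0],
    [0, 0, 0],
    [0, 0, 0]
  ],
  "turn": [
    [0, 0, 0],
    [0, 0, 0],
    [0, 0, -1],
    [0, 0, -1],
    [0, 0, -1]
  ],
  "jaw": [100, 100, 100, 100, 100]
}}

```text
time_s: 0.93
ee_pos: [466.9, -189.6, 230.9]
orientation: [-3.141, -0.001, 1.888]
ft_force: [0.2, -0.2, 0.3]
grip_width: 1.0
grip_force: 0.0
```

Request:
{"name": "play_rows", "arguments": {
  "linear": [
    [0, 0, 0],
    [0, 0, 0],
    [0, 0, 0],
    [0, 0, 0],
    [0, 0, 0]
  ],
  "turn": [
    [0, 0, -1],
    [0, 0, -1],
    [0, 0, -1],
    [0, 0, -1],
    [0, 0, -1]
  ],
  "jaw": [100, 100, 100, 100, 100]
}}

```text
time_s: 1.35
ee_pos: [467.2, -188.8, 230.9]
orientation: [-3.141, -0.001, 2.414]
ft_force: [-0.4, -0.3, -0.2]
grip_width: 1.001
grip_force: 0.0
```

Request:
{"name": "play_rows", "arguments": {
  "linear": [
    [0, 0, 0],
    [0, 0, 0],
    [0, 0, 0],
    [0, 0, 0],
    [0, 0, 0]
  ],
  "turn": [
    [0, 0, -1],
    [0, 0, -1],
    [0, 0, -1],
    [0, 0, -1],
    [0, 0, -1]
  ],
  "jaw": [100, 100, 100, 100, 100]
}}

```text
time_s: 1.77
ee_pos: [467.2, -188.8, 230.9]
orientation: [3.141, -0.001, 2.937]
ft_force: [0.0, -1.4, 0.1]
grip_width: 0.995
grip_force: 0.0
```

Request:
{"name": "play_rows", "arguments": {
  "linear": [
    [0, 0, 0],
    [0, 0, 0],
    [0, 0, 0]
  ],
  "turn": [
    [0, 0, -1],
    [0, 0, -0.3],
    [0, 0, 0]
  ],
  "jaw": [100, 100, 100]
}}

```text
time_s: 2.02
ee_pos: [467.2, -188.8, 230.9]
orientation: [3.141, -0.001, 3.069]
ft_force: [0.1, -1.9, 0.1]
grip_width: 1.005
grip_force: 0.0
```

Run:
```python
from h import *
s=bot.sense();print(s['time_s'],s['ee_pos'],s['orientation'],s['joint_pos'])
np.save('s1.npy',np.r_[s['ee_pos'],s['orientation']])
cv2.imwrite("pics/w1.png",get_image('wrist')[:,:,::-1])
C=cam('wrist',s)
p=np.array([567,-204]);t=-0.075;u=np.array([np.cos(t),np.sin(t)]);v=np.array([-u[1],u[0]])
for n,x,y,z in(('pad',0,0,144),('grip',-100,0,70),('sl+',-142,24,70),('sl-',-142,-24,70)):
    print(n,proj(C,np.r_[p+x*u+y*v,z]).round(0))
```

```text
2.0167 [ 467.24028771 -188.81475367  230.91303869] [ 3.14116005e+00 -7.60175688e-04  3.06869873e+00] [-5.30643814e-01  2.42189201e-01 -3.09601974e-01  1.01987825e+00
  5.21190629e-05 -4.57749749e-01]
pad [250. 300.]
grip [251. 178.]
sl+ [274. 138.]
sl- [227. 138.]
```

View pics/w1.png

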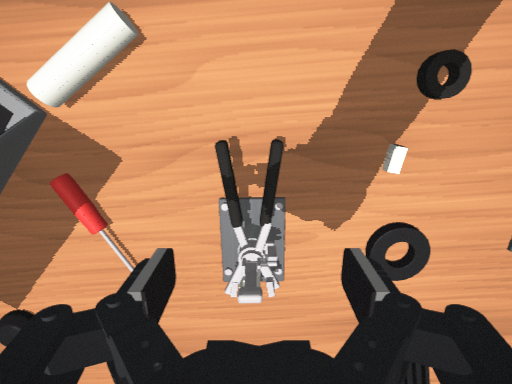

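The wrist view shows pair A centred at column 250, with the sleeve ends at (221,145) and (278,145) and the lever pad at (250,296). That matches the estimate. Shift -7.7 mm in tool y, then descend to TCP z of about 38.

Request:
{"name": "play_rows", "arguments": {
  "linear": [
    [0, -0.25, 0],
    [0, 0, 0.9],
    [0, 0, 0.9],
    [0, 0, 0.9],
    [0, 0, 0.9]
  ],
  "turn": [
    [0, 0, 0],
    [0, 0, 0],
    [0, 0, 0],
    [0, 0, 0],
    [0, 0, 0]
  ],
  "jaw": [100, 100, 100, 100, 100]
}}

```text
time_s: 2.48
ee_pos: [467.0, -197.1, 122.3]
orientation: [-3.141, 0.001, 3.067]
ft_force: [-0.4, -0.2, -0.6]
grip_width: 0.998
grip_force: 0.0
```

Run:
```python
from h import *
s=bot.sense();print(s['time_s'],s['ee_pos'],s['orientation'],s['ft_force'])
im=get_image('wrist')[:,:,::-1];cv2.imwrite("pics/w2.png",im)
```

```text
2.4833 [ 466.9989491  -197.1203116   122.31904551] [-3.14095611e+00  6.81893239e-04  3.06719869e+00] [-0.41382723 -0.17894717 -0.58990889]
```

View pics/w2.png

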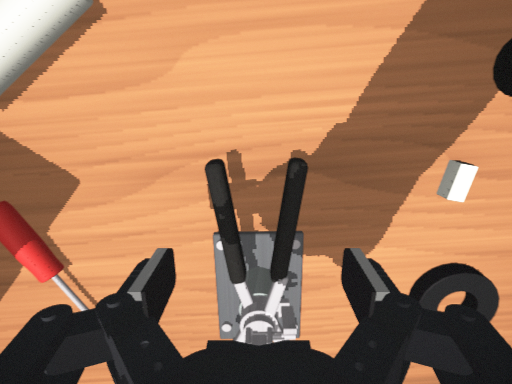

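The handles are centred between the fingers (tips at columns 216 and 298, centre 257, against a tool centre of 258). I'll descend and squeeze.

Request:
{"name": "play_rows", "arguments": {
  "linear": [
    [0, 0, 0.7],
    [0, 0, 0.7],
    [0, 0, 0.7],
    [0, 0, 0.7],
    [0, 0, 0]
  ],
  "turn": [
    [0, 0, 0],
    [0, 0, 0],
    [0, 0, 0],
    [0, 0, 0],
    [0, 0, 0]
  ],
  "jaw": [100, 100, 100, 100, 100]
}}

```text
time_s: 2.95
ee_pos: [464.8, -195.6, 36.6]
orientation: [3.139, -0.005, 3.067]
ft_force: [-0.4, 1.1, 0.1]
grip_width: 1.001
grip_force: 0.0
```

Request:
{"name": "play_rows", "arguments": {
  "linear": [
    [0, 0, 0],
    [0, 0, 0],
    [0, 0, 0],
    [0, 0, 0],
    [0, 0, 0]
  ],
  "turn": [
    [0, 0, 0],
    [0, 0, 0],
    [0, 0, 0],
    [0, 0, 0],
    [0, 0, 0]
  ],
  "jaw": [80, 70, 60, 55, 50]
}}

```text
time_s: 3.37
ee_pos: [468.3, -198.1, 41.2]
orientation: [-3.139, 0.003, 3.068]
ft_force: [0.3, -3.2, 1.4]
grip_width: 0.497
grip_force: 0.9
```

Request:
{"name": "play_rows", "arguments": {
  "linear": [
    [0, 0, 0],
    [0, 0, 0],
    [0, 0, 0],
    [0, 0, 0],
    [0, 0, 0]
  ],
  "turn": [
    [0, 0, 0],
    [0, 0, 0],
    [0, 0, 0],
    [0, 0, 0],
    [0, 0, 0]
  ],
  "jaw": [45, 40, 36, 35, 35]
}}

```text
time_s: 3.78
ee_pos: [467.9, -198.3, 40.5]
orientation: [-3.138, 0.002, 3.068]
ft_force: [-1.7, -4.5, 8.8]
grip_width: 0.358
grip_force: 36.0
```

Request:
{"name": "play_rows", "arguments": {
  "linear": [
    [0, 0, 0],
    [0, 0, 0],
    [0, 0, 0],
    [0, 0, 0],
    [0, 0, 0]
  ],
  "turn": [
    [0, 0, 0],
    [0, 0, 0],
    [0, 0, 0],
    [0, 0, 0],
    [0, 0, 0]
  ],
  "jaw": [35, 35, 35, 35, 35]
}}

```text
time_s: 4.2
ee_pos: [467.8, -198.3, 40.5]
orientation: [-3.138, 0.002, 3.068]
ft_force: [-2.6, -5.5, 6.9]
grip_width: 0.361
grip_force: 35.9
```

Request:
{"name": "play_rows", "arguments": {
  "linear": [
    [0, 0, 0],
    [0, 0, 0],
    [0, 0, 0],
    [0, 0, 0],
    [0, 0, 0]
  ],
  "turn": [
    [0, 0, 0],
    [0, 0, 0],
    [0, 0, 0],
    [0, 0, 0],
    [0, 0, 0]
  ],
  "jaw": [50, 60, 80, 100, 100]
}}

```text
time_s: 4.62
ee_pos: [466.7, -196.0, 39.0]
orientation: [3.141, -0.001, 3.069]
ft_force: [0.0, 0.1, -0.5]
grip_width: 0.989
grip_force: 0.0
```

Request:
{"name": "play_rows", "arguments": {
  "linear": [
    [0, 0, 0],
    [0, 0, -0.5],
    [0, 0, -0.9],
    [0, 0, -0.9],
    [0, 0, -0.9]
  ],
  "turn": [
    [0, 0, 0],
    [0, 0, 0],
    [0, 0, 0],
    [0, 0, 0],
    [0, 0, 0]
  ],
  "jaw": [100, 100, 100, 100, 100]
}}

```text
time_s: 5.03
ee_pos: [466.5, -196.0, 136.0]
orientation: [3.141, -0.001, 3.068]
ft_force: [-0.2, -0.5, 0.9]
grip_width: 1.001
grip_force: 0.0
```

Request:
{"name": "play_rows", "arguments": {
  "linear": [
    [0, 0, -0.9],
    [0, 0, -0.9],
    [0, 0, -0.9],
    [0, 0, -0.5],
    [0, 0, 0]
  ],
  "turn": [
    [0, 0, 0],
    [0, 0, 0],
    [0, 0, 0],
    [0, 0, 0],
    [0, 0, 0]
  ],
  "jaw": [100, 100, 100, 100, 100]
}}

```text
time_s: 5.45
ee_pos: [468.9, -197.4, 234.9]
orientation: [-3.139, 0.006, 3.068]
ft_force: [-0.1, 0.5, 0.6]
grip_width: 0.999
grip_force: 0.0
```

Run:
```python
from h import *
s=bot.sense();print(s['time_s'],s['ee_pos'],s['orientation'],s['ft_force'])
im=get_image('wrist')[:,:,::-1];a=get_image('scene')[:,:,::-1]
f=lambda im,x,y,w,h:cv2.resize(im[y:y+h,x:x+w],(400,400),interpolation=cv2.INTER_CUBIC)
cv2.imwrite("pics/w3full.png",im)
cv2.imwrite("pics/w3.png",np.hstack([f(im,160,100,200,200),f(a,130,160,100,100)]))
```

```text
5.45 [ 468.85749851 -197.44579978  234.89483519] [-3.13888078  0.00576083  3.06847718] [-0.12797563  0.45195997  0.62750352]
```

View pics/w3.png

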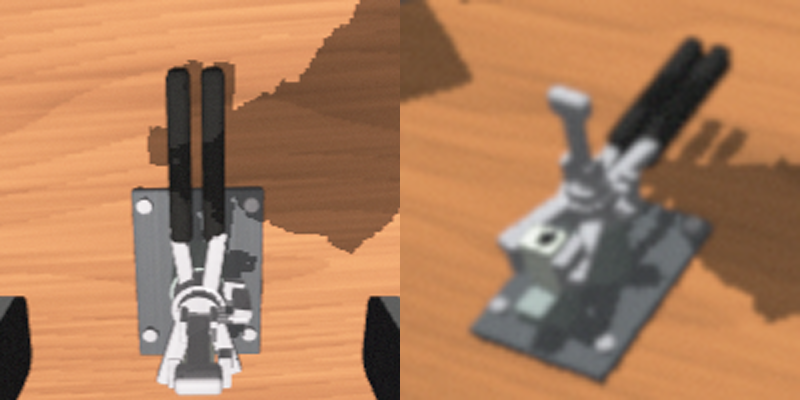

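Released, the handles stay parallel (locked), and the jack's cap looks flush. Next I'll shut the fingers, move to about 20 mm behind the lever pad and lower to z of about 126.

Request:
{"name": "play_rows", "arguments": {
  "linear": [
    [-0.7, 0, 0],
    [-0.7, 0, 0],
    [-0.7, 0, 0],
    [0, 0, 0],
    [0, 0, 0]
  ],
  "turn": [
    [0, 0, 0],
    [0, 0, 0],
    [0, 0, 0],
    [0, 0, 0],
    [0, 0, 0]
  ],
  "jaw": [50, 0, 0, 0, 0]
}}

```text
time_s: 5.97
ee_pos: [529.3, -200.5, 229.0]
orientation: [3.14, -0.003, 3.069]
ft_force: [-0.1, 0.8, 0.4]
grip_width: 0.3
grip_force: 0.0
```

Request:
{"name": "play_rows", "arguments": {
  "linear": [
    [0, 0, 0.9],
    [0, 0, 0.9],
    [0, 0, 0.9],
    [0, 0, 0.7],
    [0, 0, 0]
  ],
  "turn": [
    [0, 0, 0],
    [0, 0, 0],
    [0, 0, 0],
    [0, 0, 0],
    [0, 0, 0]
  ],
  "jaw": [0, 0, 0, 0, 0]
}}

```text
time_s: 6.38
ee_pos: [525.1, -199.0, 124.1]
orientation: [3.138, -0.009, 3.068]
ft_force: [-0.5, 0.6, -0.5]
grip_width: 0.003
grip_force: 0.0
```

Run:
```python
from h import *
s=bot.sense();print(s['time_s'],s['ee_pos'],s['orientation'],s['ft_force'],s['grip_width'])
im=get_image('side')[:,:,::-1];a=get_image('scene')[:,:,::-1]
f=lambda im,x,y,w,h:cv2.resize(im[y:y+h,x:x+w],(400,400),interpolation=cv2.INTER_CUBIC)
cv2.imwrite("pics/w4.png",np.hstack([f(im,200,90,100,100),f(a,130,140,100,100)]))
```

```text
6.3833 [ 525.12384493 -198.97725106  124.06484259] [ 3.13753516 -0.00937683  3.06787516] [-0.46528989  0.59839372 -0.53862531] 0.0025043008374020827
```

View pics/w4.png

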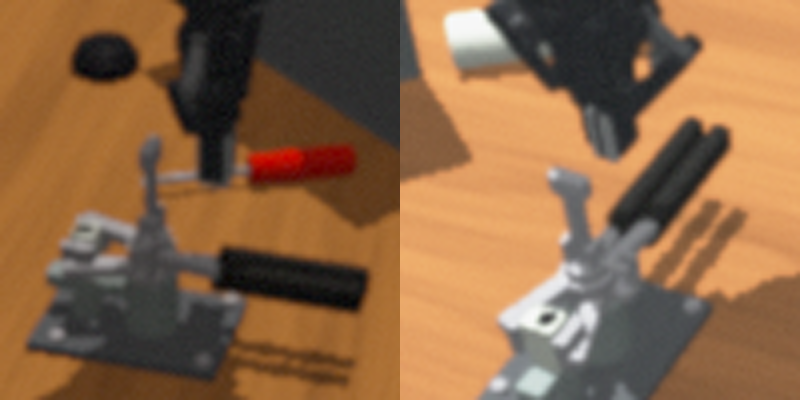

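The fingers are shut and standing behind the lever, level with its pad. I'll push toward the jaws in small steps and watch the force.

Request:
{"name": "play_rows", "arguments": {
  "linear": [
    [-0.3, 0, 0],
    [-0.3, 0, 0],
    [-0.2, 0, 0],
    [-0.2, 0, 0],
    [0, 0, 0]
  ],
  "turn": [
    [0, 0, 0],
    [0, 0, 0],
    [0, 0, 0],
    [0, 0, 0],
    [0, 0, 0]
  ],
  "jaw": [0, 0, 0, 0, 0]
}}

```text
time_s: 6.9
ee_pos: [561.5, -203.8, 130.2]
orientation: [-3.14, 0.002, 3.069]
ft_force: [-1.7, -0.4, 2.3]
grip_width: 0.002
grip_force: 0.8
```

Request:
{"name": "play_rows", "arguments": {
  "linear": [
    [-0.15, 0, 0],
    [-0.15, 0, 0],
    [-0.1, 0, 0],
    [0, 0, 0],
    [0, 0, 0]
  ],
  "turn": [
    [0, 0, 0],
    [0, 0, 0],
    [0, 0, 0],
    [0, 0, 0],
    [0, 0, 0]
  ],
  "jaw": [0, 0, 0, 0, 0]
}}

```text
time_s: 7.32
ee_pos: [572.0, -203.9, 128.9]
orientation: [3.141, 0.0, 3.068]
ft_force: [-1.5, 0.2, 0.0]
grip_width: -0.005
grip_force: 0.3
```

Run:
```python
from h import *
im=get_image('side')[:,:,::-1];a=get_image('scene')[:,:,::-1]
f=lambda im,x,y,w,h:cv2.resize(im[y:y+h,x:x+w],(400,400),interpolation=cv2.INTER_CUBIC)
cv2.imwrite("pics/w5.png",np.hstack([f(im,200,90,100,100),f(a,130,140,100,100)]))
```

```text
(no output)
```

View pics/w5.png

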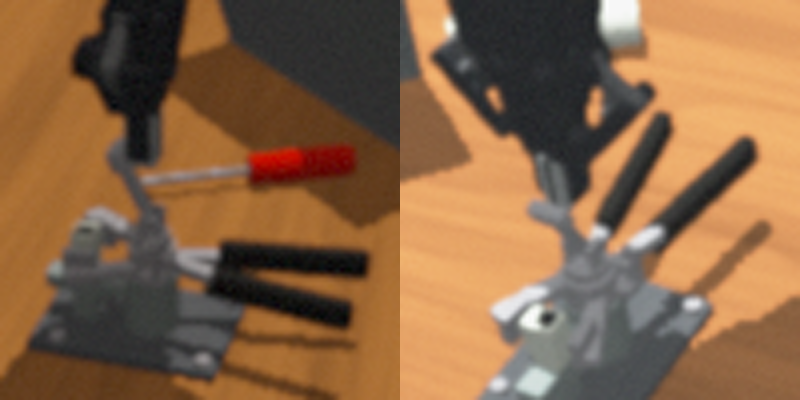

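The lever is tilted and the handles have sprung open. I'll back away and up so the lever springs back, then check.

Request:
{"name": "play_rows", "arguments": {
  "linear": [
    [0.4, 0, 0],
    [0.6, 0, 0],
    [0.6, 0, 0],
    [0.6, 0, 0],
    [0, 0, -0.5]
  ],
  "turn": [
    [0, 0, 0],
    [0, 0, 0],
    [0, 0, 0],
    [0, 0, 0],
    [0, 0, 0]
  ],
  "jaw": [0, 0, 0, 0, 0]
}}

```text
time_s: 7.83
ee_pos: [501.2, -197.4, 141.9]
orientation: [3.138, -0.006, 3.068]
ft_force: [0.3, 0.5, -0.2]
grip_width: 0.002
grip_force: 0.0
```

Request:
{"name": "play_rows", "arguments": {
  "linear": [
    [0, 0, -0.9],
    [0, 0, -0.9],
    [0, 0, -0.9],
    [0, 0, -0.5],
    [0, 0, 0]
  ],
  "turn": [
    [0, 0, 0],
    [0, 0, 0],
    [0, 0, 0],
    [0, 0, 0],
    [0, 0, 0]
  ],
  "jaw": [0, 0, 0, 0, 0]
}}

```text
time_s: 8.25
ee_pos: [508.6, -200.5, 244.8]
orientation: [-3.139, 0.008, 3.068]
ft_force: [-0.3, 0.2, 0.5]
grip_width: -0.005
grip_force: 0.0
```

Request:
{"name": "play_rows", "arguments": {
  "linear": [
    [0.7, 0, 0],
    [0.7, 0, 0],
    [0, 0, 0],
    [0, 0, 0],
    [0, 0, 0]
  ],
  "turn": [
    [0, 0, 0],
    [0, 0, 0],
    [0, 0, 0],
    [0, 0, 0],
    [0, 0, 0]
  ],
  "jaw": [50, 100, 100, 100, 100]
}}

```text
time_s: 8.67
ee_pos: [464.5, -196.4, 240.1]
orientation: [-3.142, 0.001, 3.068]
ft_force: [0.2, 0.8, 0.2]
grip_width: 0.71
grip_force: 0.0
```

Run:
```python
from h import *
w=get_image('wrist')[:,:,::-1];a=get_image('scene')[:,:,::-1]
f=lambda im,x,y,w,h:cv2.resize(im[y:y+h,x:x+w],(400,400),interpolation=cv2.INTER_CUBIC)
cv2.imwrite("pics/w6.png",np.hstack([f(w,160,100,200,200),f(a,130,160,100,100)]))
p=cv2.imread("pics/scene0.png")
cv2.imwrite("pics/cap.png",np.hstack([cv2.resize(i[200:245,145:190],(400,400),interpolation=cv2.INTER_CUBIC) for i in(p,a)]))
```

```text
(no output)
```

View pics/w6.png

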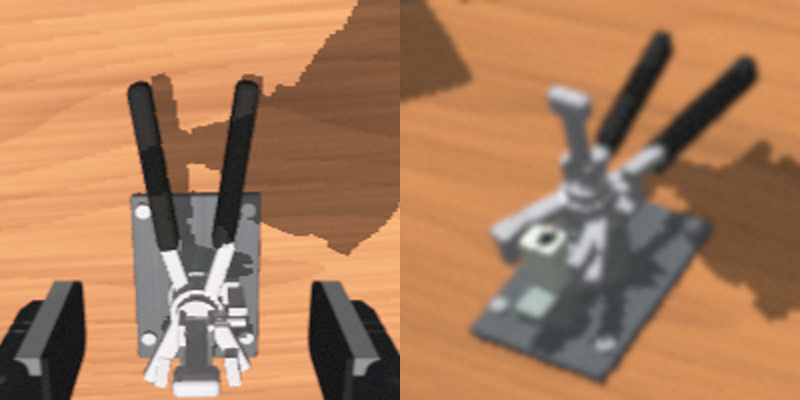

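View pics/cap.png

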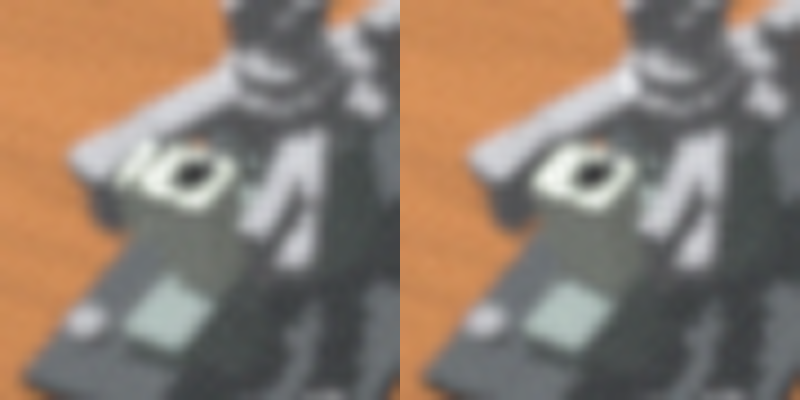

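The handles are fully open and the lever is upright. The cap stood proud before (left crop, white strip left of the jack) and is now home (right crop). I'll hand in.

```bash
python3 -c "
from cell import bot
print(bot.sign_off())"
```

```text
the job is handed in; nothing more can be done
None
```

The job is handed in at about 9 s: the grey pliers with the jack were squeezed until they locked and let go, then the release lever was flicked towards the jaws; the last pictures show the handles fully open and the cap home, with the robot clear of everything.

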